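# Gauge two drilled blocks and mark the good one

### The job

Check the two drilled maple blocks with the thick pin gauge from the gauge stand. First lower its nose onto the hole of the block with the small hole until it rests there and refuses to go in; then put it into the block with the large hole, fully home, and leave it standing there to mark the good block. Leave both blocks lying about where they are.

Things in the scene. Friction and masses are not known exactly. Their poses are not given: they have to be found in the camera images.
- gauge: Thick steel pin gauge, upright in a dark wooden stand 46 mm high; a thin gauge fixed 85 mm to its +y is not used. Origin: centre of the pin's tip; z up. From the tip: pin 18 mm across, 36 mm long, its lowest 9 mm tapering to 9 mm; flange 36 mm across, to 42 mm; round handle 25 mm across, 42 to 98 mm, to grip from above. Its tip starts 10 mm above the bench; lift 36 mm to clear the stand. 0.15 kg
- block_large: Loose square block of pale maple, 64 x 64 x 40 mm, on the bench, with an upright through hole 24 mm across in its middle: the gauge goes in until its flange lies on the block (tip then 4 mm above the bench). Origin: centre of the underside, on the hole's axis; z up, top face at +40 mm. 0.35 kg. The two blocks may lie in either place
- block_small: Loose block of the same maple and outer size, 64 x 64 x 40 mm, on the bench, with an upright through hole only 12 mm across in its middle: the gauge's nose sinks in about 4 mm (tip about 36 mm above the bench) and stops. Origin: centre of the underside, on the hole's axis; z up, top face at +40 mm. 0.35 kg
There are look-alikes about, which are no part of the job. Leave any pink, purple or turquoise look-alike of the block_small alone.

How it is judged:
By the outcome, as a careful person would: the job done as asked, in the order asked, and still so for the second after the job is handed in, with the robot touching nothing.
It also fails if it takes over 43 s, if anything falls off the work surface, if the arm or the gripper's body presses on something with over 40 N, if the wrist force passes 120 N, or if a joint passes its speed limit or range.

### The arm

A 6-joint arm with a two-finger parallel gripper is mounted at the origin on a cart in front of the work surface, level with it; the furniture and walls round the work are solid. World frame = base frame: x ahead of the robot, y to its left, z up, the work surface at z = 0. Lengths are in m, angles in rad, forces in N, time in s.
With the tool pointing down it reaches from about 0.275 to 0.75 m from the base axis. Payload 10.2 kg.
Tool frame: the origin (TCP) lies on the front face of the gripper's body, between the roots of the fingers; the fingertips stand 64 mm ahead of it and the grasp point (between the pads) lies 45 mm ahead of it; z points along the fingers, y is the direction in which the jaws open and shut (so a half turn about z gives the same grasp; the last joint's range is limited). The gripper opens to 88 mm and grips with 3 to 60 N. Pads are 18 mm wide; open, the fingers measure 123 mm over their backs; the gripper's body (75 mm by 187 mm) begins 45 mm behind the grasp point.
Start: joints at [-1.355, 0.313, 1.498, -0, 1.331, -0.223], TCP at [0.223, -0.475, 0.303] pointing down, gripper open.
Joint ranges: [-2.94, 2.94], [-0.97, 2.17], [0.19, 2.56], [-1.23, 4.37], [0.02, 3.11], [-2.88, 2.88]. Speed limits (rad/s): [2.39, 2.39, 3.01, 3.14, 3.14, 3.14].

### API

Orientations are given as a 3x3 rotation matrix whose columns are the frame's x, y, z axes.
In Python, from bench import r gives the robot as it stands. The module is installed in compiled form; this text tells all that it offers.
- The arm moves only by the shell command python3 -m creep 'ROWS' [FORCE]. ROWS is a JSON object of lists of equal length, an entry for each row: "jaw": the closure, from -1 (fully open) to 1 (shut); "xyz": the shift along the tool's x, y, z in mm, a list of three; "rot": the turn, a rotation vector about the tool's x, y, z in rad, a list of three. A call has exactly 10 rows; each row shifts and turns the commanded pose from where the row before left it, along the tool's axes as they then stand; what a row does not reach is not made up. A row lasts 1/10 s, in which the tool goes at most 50 mm and 8.59 degrees, less where a joint would pass 70% of its speed; a pose out of reach is approached as far as the arm can. A call with a gripper value outside its range is refused whole. The fingers move at their own pace and stop on an object; FORCE is the grip in N (left out, the last holds). Time passes only in rows, so rows that do not move let the fingers close, or fill a call up. It gives the time, the measured TCP pose, the force and the opening at its end, in the units of the state.
- r.read_state(): the state, without advancing time (a new reading comes with each control period).
- r.snapshot(name): name is "side" or "top"; returns the picture (400x640x3 uint8, red, green, blue); there is no depth.
- r.camera_model(name): a dict with "intrinsics" (3x3 intrinsics, pixels), "eye" and "rotation" of the camera in the world. Camera axes: x right, y up, looking along -z (the intrinsics and any distortion apply to the point x, -y, -z); pixel columns grow to the right and rows downward; lengths in m; the calibration is good to about 2 mm. A picture is of the moment at which its call begins. camera_model takes no time and is no camera call.
- r.sign_off(): hands the job in, once; it reports no verdict.
The state is a dict: "t": time; "joint_pos": joint angles; "joint_vel": joint speeds; "joint_efforts": joint torques, N m; "position": TCP position; "eef_rot": TCP orientation; "ft_force": force on the tool from outside, world axes, zero at the start; "ft_torque": the same for the moment, N m; "gripper_width": finger opening in m.
Only numpy, scipy, OpenCV 4.12 (cv2) and the standard library are available. Lean on these libraries where they do the work, as an engineer would, in place of code of your own. Each camera call takes 0.05 s, during which the arm holds its last target.

## Working session

There is one attempt and no reset: what is moved stays moved. The work goes in short steps, Python scripts to look and compute and a shell command to move; the robot and the scene stay as the last step left them, time stands still between calls to the robot, and variables do not carry over. Pictures are saved under pics/ and viewed, and the job is handed in when it is done.

```bash
mkdir -p pics
python3 - <<'E'
from bench import r
import cv2
for n in("side","top"):
    im=r.snapshot(n); cv2.imwrite(f"pics/{n}0.png",im[:,:,::-1]); print(n,r.camera_model(n))
s=r.read_state(); print(s)
E
```

```text
side {'intrinsics': array([[405.15912839,   0.        , 317.14610282],
       [  0.        , 405.15912839, 204.39455438],
       [  0.        ,   0.        ,   1.        ]]), 'eye': array([0.09310567, 0.65275688, 0.56191507]), 'rotation': array([[-0.89030808,  0.24739712, -0.38229072],
       [-0.45531507, -0.47204037,  0.75489474],
       [ 0.00630213,  0.84615161,  0.532905  ]])}
top {'intrinsics': array([[378.40242421,   0.        , 320.20588202],
       [  0.        , 378.40242421, 196.50149189],
       [  0.        ,   0.        ,   1.        ]]), 'eye': array([ 0.43042849, -0.0890098 ,  0.88351951]), 'rotation': array([[-0.02779697,  0.99799819, -0.05680609],
       [-0.99959906, -0.02805802, -0.00380276],
       [-0.00538901,  0.05667761,  0.99837799]])}
{'t': 0.1, 'joint_pos': array([-1.35542005e+00,  3.13383220e-01,  1.49832898e+00,  1.29882152e-05,
        1.33101679e+00, -2.23403085e-01]), 'joint_vel': array([ 0.00036569, -0.0020685 , -0.00256928, -0.0002401 , -0.00103104,
       -0.0004191 ]), 'joint_efforts': array([ 2.17347879e-03, -4.02813506e+01, -2.52643704e+01,  6.95211324e-02,
        3.42514529e-02, -4.04403056e-05]), 'position': array([ 0.2229967 , -0.47512931,  0.3022359 ]), 'eef_rot': array([[ 9.05272251e-01,  4.24831847e-01, -2.30527268e-04],
       [ 4.24831828e-01, -9.05271606e-01,  1.11277999e-03],
       [ 2.64054588e-04, -1.10530417e-03, -9.99999354e-01]]), 'ft_force': array([0.42945825, 0.45654953, 0.2913804 ]), 'ft_torque': array([0.00229853, 0.02000186, 0.0157695 ]), 'gripper_width': 0.08827810936205167}
```

View pics/side0.png

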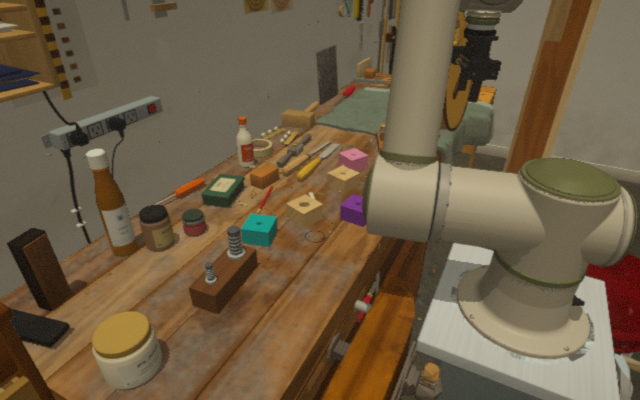

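View pics/top0.png

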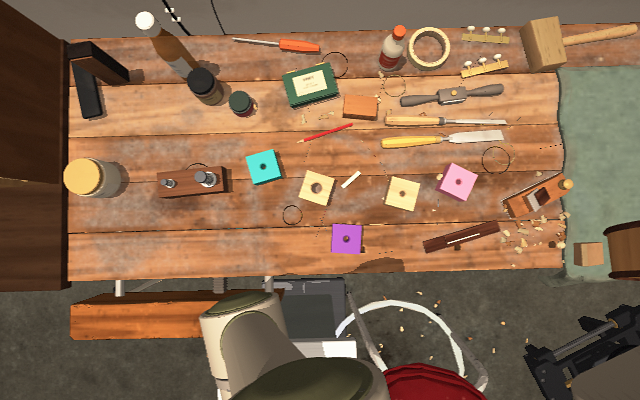

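The side view shows the stand with the thick gauge at about (234,240). In the top view the gauge is at (206,178), the large-hole block at (317,188) and the small-hole block at (403,194). Next I'll enlarge these areas and measure.

```bash
cat > h.py <<'E'
import numpy as np, cv2
from bench import r
def ray(n,u,v):
    c=r.camera_model(n);K=c["intrinsics"];d=np.linalg.inv(K)@[u,v,1];d=c["rotation"]@(d*[1,-1,-1]);return c["eye"],d
def onz(n,u,v,z):
    e,d=ray(n,u,v);return e+d*(z-e[2])/d[2]
def proj(n,p):
    c=r.camera_model(n);q=c["rotation"].T@(np.array(p)-c["eye"]);q=c["intrinsics"]@(q*[1,-1,-1]);return q[:2]/q[2]
def maple(n,im,lo=600):
    h=cv2.cvtColor(im,cv2.COLOR_RGB2HSV);m=cv2.inRange(h,(15,40,185),(30,140,255));return m
E
python3 - <<'E'
from h import *
t=cv2.imread("pics/top0.png");s=cv2.imread("pics/side0.png")
a=cv2.resize(t[140:260,150:440],None,fx=2.7,fy=2.7,interpolation=cv2.INTER_CUBIC);cv2.imwrite("pics/topz.png",a)
a=cv2.resize(s[130:320,180:380],None,fx=3,fy=3,interpolation=cv2.INTER_CUBIC);cv2.imwrite("pics/sidez.png",a)
m=maple("top",t[:,:,::-1].copy());cs,_=cv2.findContours(m,cv2.RETR_CCOMP,cv2.CHAIN_APPROX_NONE)
for c in cs:
    A=cv2.contourArea(c)
    if A>400:
        (x,y),wh,an=cv2.minAreaRect(c);print(A,(x,y),wh,an,onz("top",x,y,.04),[onz("top",*p,.04)[:2].round(4).tolist() for p in cv2.boxPoints(((x,y),wh,an))])
g=cv2.cvtColor(t,cv2.COLOR_BGR2GRAY)
for nm,(x,y) in dict(L=(317,188),S=(403,194)).items():
    w=g[y-9:y+10,x-9:x+10];mm=(w<130).astype(np.uint8)
    M=cv2.moments(mm,True);u,v=x-9+M['m10']/M['m00'],y-9+M['m01']/M['m00'];print(nm,M['m00'],u,v,onz("top",u,v,.04))
E
```

```text
1066.5 (239.972900390625, 341.9836120605469) (63.7433967590332, 69.68899536132812) 76.17134857177734 [0.16471873 0.09850991 0.04      ] [[0.2158, 0.1888], [0.2479, 0.0395], [0.1141, 0.0089], [0.0824, 0.1569]]
790.5 (402.0892639160156, 193.2904815673828) (29.695619583129883, 28.85821533203125) 14.931416511535645 [ 0.48046212 -0.26862917  0.04      ] [[0.459, -0.2275], [0.5209, -0.2465], [0.502, -0.3098], [0.4402, -0.2907]]
793.0 (315.9999694824219, 187.5) (29.4091796875, 28.776723861694336) 18.43494987487793 [ 0.49883905 -0.07695669  0.04      ] [[0.4799, -0.0351], [0.5406, -0.057], [0.5179, -0.1189], [0.4573, -0.0968]]
918.5 (81.0, 177.0) (38.0, 34.0) 90.0 [0.53740299 0.45027968 0.04      ] [[0.5815, 0.4891], [0.5793, 0.4122], [0.4935, 0.4117], [0.4957, 0.4881]]
425.0 (412.5, 116.5) (53.0, 15.0) 0.0 [ 0.65334548 -0.29904309  0.04      ] [[0.638, -0.2387], [0.6723, -0.24], [0.6688, -0.3595], [0.6345, -0.3579]]
517.0 (318.7000427246094, 113.5999984741211) (19.922351837158203, 52.81003952026367) 71.56504821777344 [ 0.66618445 -0.08761218  0.04      ] [[0.6706, -0.0239], [0.7056, -0.1384
[... 511 characters left out ...]
 [ 0.81395693 -0.3433389   0.04      ] [[0.861, -0.2997], [0.8582, -0.391], [0.7672, -0.3867], [0.7699, -0.2959]]
875.0 (429.50006103515625, 46.00001525878906) (33.23401641845703, 33.23401641845703) 45.0 [ 0.81508986 -0.34452857  0.04      ] [[0.8167, -0.291], [0.8702, -0.347], [0.8135, -0.398], [0.7604, -0.3421]]
1485.5 (585.5384521484375, 33.19231414794922) (46.479522705078125, 102.56874084472656) 78.69007110595703 [ 0.83422426 -0.70089545  0.04      ] [[0.8679, -0.5781], [0.9082, -0.8104], [0.8008, -0.8231], [0.7609, -0.5924]]
L 51.0 314.45098039215685 187.01960784313727 [ 0.50001386 -0.07352332  0.04      ]
S 18.0 401.8888888888889 192.94444444444446 [ 0.48124788 -0.26821374  0.04      ]
```

View pics/topz.png

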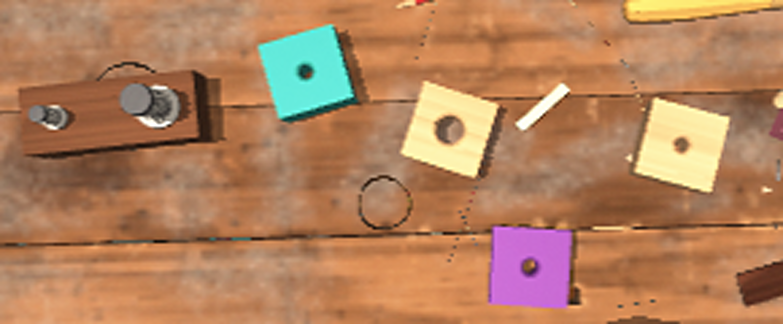

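View pics/sidez.png

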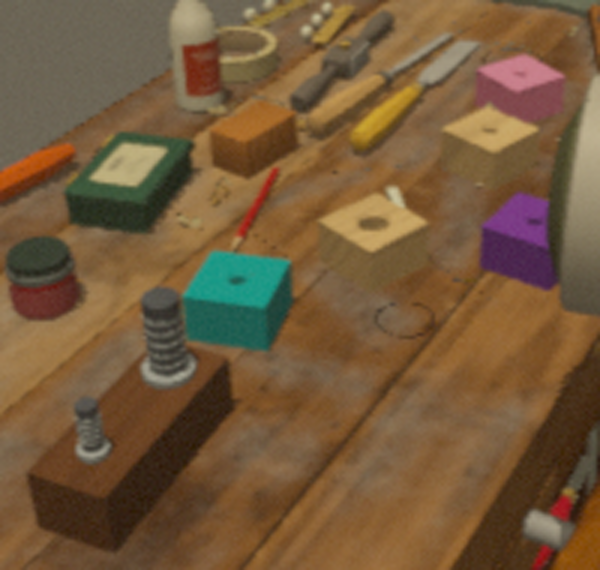

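```bash
python3 - <<'E'
from h import *
import itertools
F=6
def tri(a,b):
    (e1,d1),(e2,d2)=ray("top",*a),ray("side",*b);d1/=np.linalg.norm(d1);d2/=np.linalg.norm(d2)
    k=np.linalg.lstsq(np.c_[d1,-d2],e2-e1,rcond=None)[0];p,q=e1+k[0]*d1,e2+k[1]*d2
    return (p+q)/2,np.linalg.norm(p-q)
out={}
for n,boxes in dict(top=dict(L=(295,165,340,212),S=(380,172,425,216)),side=dict(L=(283,188,326,228),S=(324,160,362,195))).items():
    im=cv2.imread(f"pics/{n}0.png")
    for k,(x0,y0,x1,y1) in boxes.items():
        c=cv2.resize(im[y0:y1,x0:x1],None,fx=F,fy=F,interpolation=cv2.INTER_CUBIC)
        # nearest of colours by kmeans
        h=cv2.cvtColor(c,cv2.COLOR_BGR2GRAY)
        T=cv2.threshold(h,0,255,cv2.THRESH_OTSU)[0]
        if n=="side": T+=15
        m=((h>T)*255).astype(np.uint8)
        cv2.imwrite(f"pics/m_{n}{k}.png",np.hstack([h,m]))
        m=cv2.morphologyEx(m,cv2.MORPH_OPEN,np.ones((9,9)))
        cs,hi=cv2.findContours(m,cv2.RETR_CCOMP,cv2.CHAIN_APPROX_NONE)
        i=max(range(len(cs)),key=lambda i:cv2.contourArea(cs[i]))
        R=cv2.minAreaRect(cs[i]);(u,v)=R[0]
        f=lambda u,v:((u+.5)/F-.5+x0,(v+.5)/F-.5+y0)
        p=f(u,v);print(n,k,"T",T,"outline",np.round(p,2),onz(n,*p,.04).round(4),np.array(R[1])/F,R[2],"area",cv2.contourArea(cs[i])/F/F)
        j=hi[0][i][2]
        while j>=0:
            if cv2.contourArea(cs[j])>150:
                M=cv2.moments(cs[j]);p=f(M['m10']/M['m00'],M['m01']/M['m00']);print("   hole",np.round(p,2),onz(n,*p,.04).round(4),M['m00']/F/F);out[n,k]=p
            j=hi[0][j][0]
print("gauge top z", onz("top",200.7,176.3,.108),onz("side",233.7,229,.108),tri((200.7,176.3),(233.7,229)))
print("flange",onz("top",208.1,178.9,.052),onz("side",236,252.7,.052))
E
python3 - <<'E'
import cv2,numpy as np
a=cv2.imread("pics/top0.png")[158:202,150:235];b=cv2.imread("pics/side0.png")[218:302,185:265]
cv2.imwrite("pics/gt.png",cv2.resize(a,None,fx=8,fy=8,interpolation=cv2.INTER_CUBIC))
cv2.imwrite("pics/gs.png",cv2.resize(b,None,fx=7,fy=7,interpolation=cv2.INTER_CUBIC))
L=[cv2.resize(cv2.imread(f"pics/m_{n}{k}.png"),(390,250)) for n in("top","side") for k in "LS"]
cv2.imwrite("pics/ms.png",np.vstack([np.hstack(L[:2]),np.hstack(L[2:])]))
E
```

```text
top L T 179.0 outline [316.02 187.42] [ 0.499 -0.077  0.04 ] [29.41087596 29.05753581] 17.78388786315918 area 818.9027777777778
   hole [315.86 187.53] [ 0.4988 -0.0766  0.04  ] 102.1111111111111
top S T 176.0 outline [402.38 193.27] [ 0.4805 -0.2693  0.04  ] [29.61453501 29.19038137] 14.743562698364258 area 825.8888888888888
   hole [401.95 193.18] [ 0.4807 -0.2683  0.04  ] 29.125
side L T 141.0 outline [304.12 203.32] [ 0.4977 -0.0763  0.04  ] [17.2141126  29.85038757] 62.37892150878906 area 365.7916666666667
   hole [303.82 204.01] [ 0.4969 -0.0732  0.04  ] 48.138888888888886
side S T 141.0 outline [343.04 172.5 ] [ 0.4794 -0.2671  0.04  ] [27.42296092 13.25387573] 24.285823822021484 area 231.25
   hole [342.6 173. ] [ 0.4793 -0.2639  0.04  ] 8.805555555555555
gauge top z [0.5231991  0.15917755 0.108     ] [0.51992411 0.16251762 0.108     ] (array([0.52304642, 0.15972584, 0.10530721]), np.float64(0.0010983609649339806))
flange [0.52365835 0.16077755 0.052     ] [0.51955945 0.16502455 0.052     ]
```

View pics/gt.png

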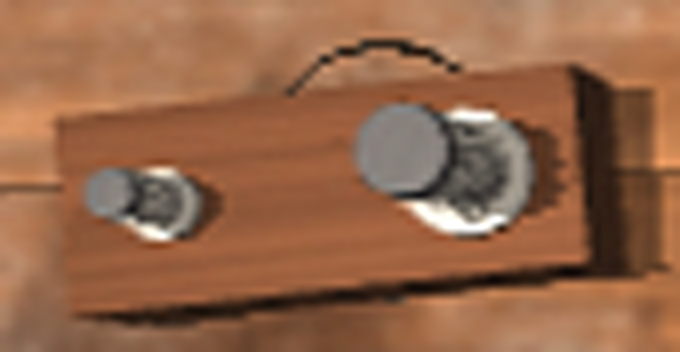

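View pics/gs.png

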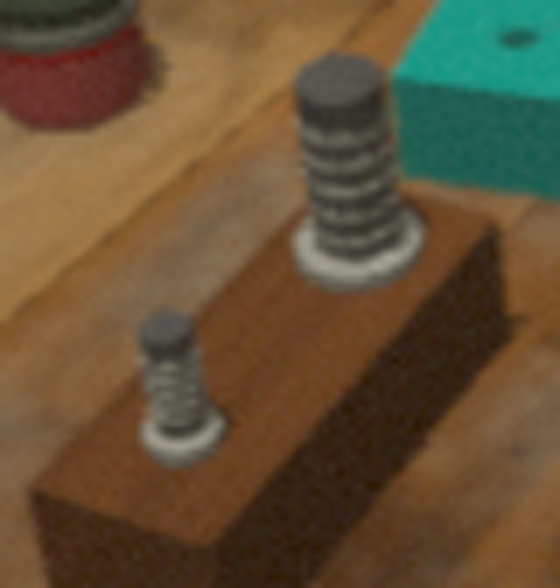

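View pics/ms.png

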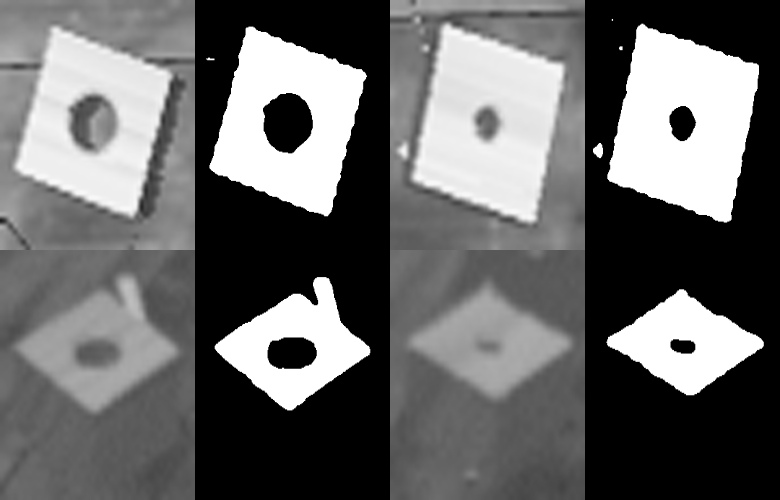

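```bash
python3 -m creep '{"jaw":[-1,-1,-1,-1,-1,-1,-1,-1,-1,-1],"xyz":[[12,-10,2],[24,-20,4],[36,-30,6],[36,-30,6],[36,-30,6],[36,-30,6],[36,-30,6],[36,-30,6],[36,-30,6],[36,-30,6]],"rot":[[0,0,0],[0,0,0],[0,0,0],[0,0,0],[0,0,0],[0,0,0],[0,0,0],[0,0,0],[0,0,0],[0,0,0]]}' 25
```

```text
t: 1.1
position: [0.402, -0.0913, 0.2485]
eef_rot: [[0.905, 0.425, 0.0], [0.425, -0.905, -0.0], [0.0, 0.0, -1.0]]
ft_force: [-0.4, -0.9, -0.3]
gripper_width: 0.0881
```

```bash
python3 -m creep '{"jaw":[-1,-1,-1,-1,-1,-1,-1,-1,-1,-1],"xyz":[[36,-30,8],[36,-30,8],[36,-30,8],[36,-30,8],[36,-30,8],[24,-20,6],[12,-8,2],[0,0,0],[0,0,0],[0,0,0]],"rot":[[0,0,0],[0,0,0],[0,0,0],[0,0,0],[0,0,0],[0,0,0],[0,0,0],[0,0,0],[0,0,0],[0,0,0]]}'
python3 - <<'E'
from h import *
for n in("side","top"):
    im=r.snapshot(n); cv2.imwrite(f"pics/{n}1.png",im[:,:,::-1])
print(r.read_state()["position"])
s=cv2.imread("pics/side1.png")[140:300,160:300];t=cv2.imread("pics/top1.png")[120:240,130:270]
cv2.imwrite("pics/z1.png",np.hstack([cv2.resize(s,(420,480),interpolation=cv2.INTER_CUBIC),cv2.resize(t,(380,480),interpolation=cv2.INTER_CUBIC)]))
E
```

```text
t: 2.1
position: [0.5213, 0.1588, 0.2009]
eef_rot: [[0.906, 0.424, -0.0], [0.424, -0.906, -0.0], [-0.0, 0.0, -1.0]]
ft_force: [0.1, -0.5, -0.9]
gripper_width: 0.0879
[0.52142041 0.15890444 0.20103715]
```

View pics/z1.png

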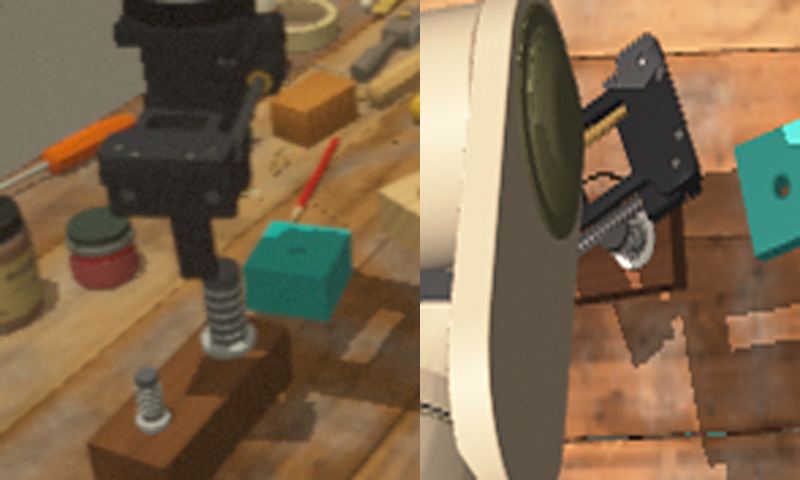

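```bash
python3 - <<'E'
from h import *
p=np.array([.5214,.1589,.137]);x=np.array([.906,.424,0]);y=np.array([.424,-.906,0])
for s in(44,61.5):
  for w in(-9,9): print(s,w,(proj("side",p-y*s/1e3+x*w/1e3)-[160,140])*3)
E
python3 - <<'E'
import cv2
s=cv2.imread("pics/side1.png")[170:280,200:270]
cv2.imwrite("pics/z1b.png",cv2.resize(s,None,fx=5,fy=5,interpolation=cv2.INTER_CUBIC)*1)
E
```

```text
44 -9 [217.33397162 267.08564389]
44 9 [187.37333708 266.31432577]
61.5 -9 [210.99227787 284.56418466]
61.5 9 [180.4121436 283.7651836]
```

View pics/z1b.png

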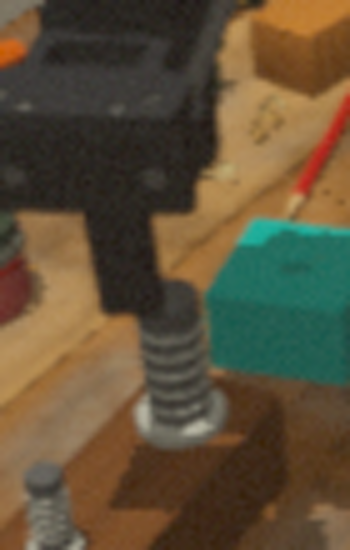

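```bash
python3 -m creep '{"jaw":[-1,-1,-1,-1,-1,-1,0.2,1,1,1],"xyz":[[1.6,-2.7,10],[0,0,20],[0,0,20],[0,0,16],[0,0,8],[0,0,0],[0,0,0],[0,0,0],[0,0,0],[0,0,0]],"rot":[[0,0,0],[0,0,0],[0,0,0],[0,0,0],[0,0,0],[0,0,0],[0,0,0],[0,0,0],[0,0,0],[0,0,0]]}' 25
```

```text
t: 3.2
position: [0.522, 0.1628, 0.1271]
eef_rot: [[0.905, 0.425, 0.001], [0.425, -0.905, 0.0], [0.001, 0.0, -1.0]]
ft_force: [-0.2, 0.3, 0.1]
gripper_width: 0.0584
```

```bash
python3 -m creep '{"jaw":[1,1,1,1,1,1,1,1,1,1],"xyz":[[0,0,0],[0,0,0],[0,0,0],[0,0,0],[0,0,0],[0,0,0],[0,0,0],[0,0,0],[0,0,0],[0,0,0]],"rot":[[0,0,0],[0,0,0],[0,0,0],[0,0,0],[0,0,0],[0,0,0],[0,0,0],[0,0,0],[0,0,0],[0,0,0]]}' 25
```

```text
t: 4.2
position: [0.5229, 0.1615, 0.1272]
eef_rot: [[0.905, 0.425, 0.003], [0.425, -0.905, -0.002], [0.001, 0.003, -1.0]]
ft_force: [2.8, -8.9, 1.6]
gripper_width: 0.0246
```

```bash
python3 -m creep '{"jaw":[1,1,1,1,1,1,1,1,1,1],"xyz":[[0,1,0],[0,1,0],[0,0,0],[0,0,-6],[0,0,-12],[0,0,-12],[0,0,-12],[0,0,-12],[0,0,-6],[0,0,0]],"rot":[[0,0,0],[0,0,0],[0,0,0],[0,0,0],[0,0,0],[0,0,0],[0,0,0],[0,0,0],[0,0,0],[0,0,0]]}' 40
python3 - <<'E'
from h import *
for n in("side","top"):
    im=r.snapshot(n); cv2.imwrite(f"pics/{n}2.png",im[:,:,::-1])
s=r.read_state();print(s["position"],s["eef_rot"].round(4),s["ft_force"],s["ft_torque"])
s=cv2.imread("pics/side2.png")[160:280,190:290]
cv2.imwrite("pics/z2.png",cv2.resize(s,None,fx=5,fy=5,interpolation=cv2.INTER_CUBIC))
E
```

```text
t: 5.2
position: [0.5228, 0.1612, 0.1876]
eef_rot: [[0.905, 0.425, 0.001], [0.425, -0.905, 0.0], [0.001, 0.0, -1.0]]
ft_force: [0.1, -0.1, -1.5]
gripper_width: 0.0242
[0.52245559 0.16106113 0.18646613] [[ 9.052e-01  4.249e-01 -7.000e-04]
 [ 4.249e-01 -9.053e-01  0.000e+00]
 [-6.000e-04 -3.000e-04 -1.000e+00]] [ 0.2361908  -0.36247104 -1.38854631] [ 0.04317575  0.04714765 -0.04789065]
```

View pics/z2.png

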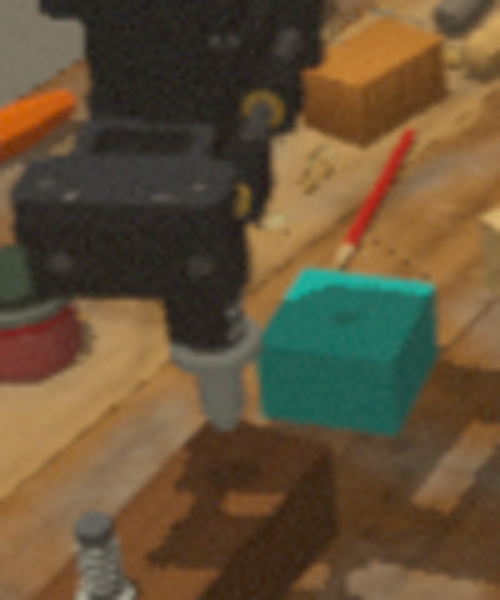

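```bash
python3 -m creep '{"jaw":[1,1,1,1,1,1,1,1,1,1],"xyz":[[-7.6,12.9,0],[-15.2,25.8,0],[-20.4,34.4,0],[-20.4,34.4,0],[-20.4,34.4,0],[-20.4,34.4,0],[-20.4,34.4,0],[-20.4,34.4,0],[-20.4,34.4,0],[-20.4,34.4,0]],"rot":[[0,0,0],[0,0,0],[0,0,0],[0,0,0],[0,0,0],[0,0,0],[0,0,0],[0,0,0],[0,0,0],[0,0,0]]}'
python3 -m creep '{"jaw":[1,1,1,1,1,1,1,1,1,1],"xyz":[[-17.6,30,0],[-11,18.5,0],[-5.4,9,0],[0,0,6],[0,0,8],[0,0,4],[0,0,0],[0,0,0],[0,0,0],[0,0,0]],"rot":[[0,0,0],[0,0,0],[0,0,0],[0,0,0],[0,0,0],[0,0,0],[0,0,0],[0,0,0],[0,0,0],[0,0,0]]}'
python3 - <<'E'
from h import *
for n in("side","top"):
    im=r.snapshot(n); cv2.imwrite(f"pics/{n}3.png",im[:,:,::-1])
s=r.read_state();print(s["position"],s["eef_rot"].round(4),s["ft_force"],s["ft_torque"])
s=cv2.imread("pics/side3.png")[110:210,290:390]
cv2.imwrite("pics/z3.png",cv2.resize(s,None,fx=6,fy=6,interpolation=cv2.INTER_CUBIC))
cv2.imwrite("pics/z3t.png",cv2.resize(cv2.imread("pics/top3.png")[130:250,340:460],None,fx=5,fy=5,interpolation=cv2.INTER_CUBIC))
E
```

```text
t: 6.3
position: [0.4865, -0.2044, 0.1863]
eef_rot: [[0.905, 0.424, -0.001], [0.424, -0.905, 0.0], [-0.001, -0.001, -1.0]]
ft_force: [0.2, -0.9, -1.2]
gripper_width: 0.024
t: 7.3
position: [0.4814, -0.2686, 0.169]
eef_rot: [[0.905, 0.425, 0.0], [0.425, -0.905, -0.0], [0.0, 0.0, -1.0]]
ft_force: [0.7, -0.9, -1.5]
gripper_width: 0.0242
[ 0.48138766 -0.2686345   0.16889011] [[ 9.052e-01  4.249e-01  2.000e-04]
 [ 4.249e-01 -9.052e-01 -2.000e-04]
 [ 1.000e-04  3.000e-04 -1.000e+00]] [ 0.36405906 -0.18045095 -1.97481819] [ 0.00593525 -0.01648157 -0.00733399]
```

View pics/z3.png

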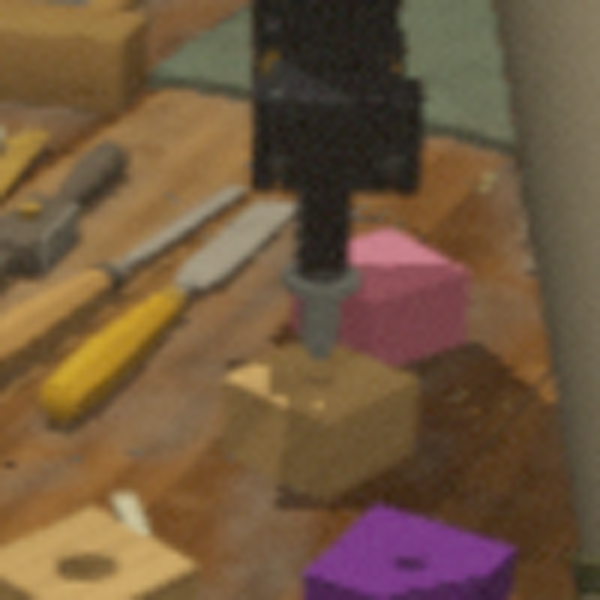

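View pics/z3t.png

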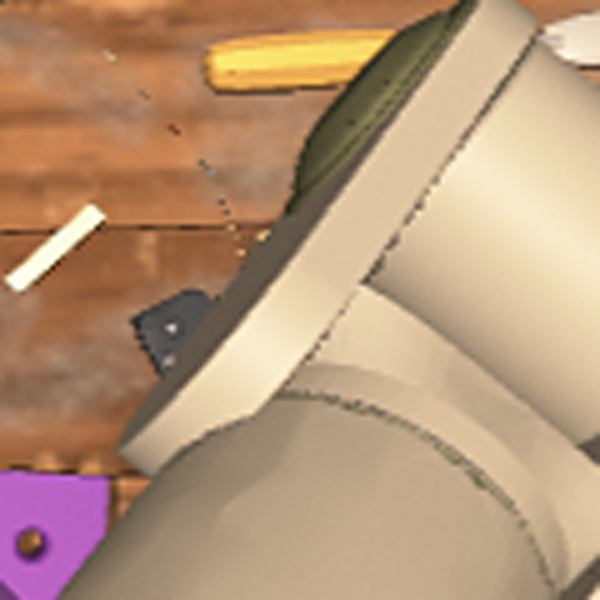

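Run:
```python
from h import *
P=np.array([.4814,-.2686])
a=np.linspace(0,2*np.pi,73)
q=np.array([proj("side",[P[0]+.0045*np.cos(t),P[1]+.0045*np.sin(t),.0518]) for t in a])
c=lambda p:(np.array(p)-[290,110]+.5)*6-.5
print("pred tip centre",c(proj("side",[*P,.0518])),"bottom",c(q.max(0)),c(q.min(0)))
b=c(proj("side",[*P,.04])); print("pred point on top face",b)
f=np.array([[P[0]+.018*np.cos(t),P[1]+.018*np.sin(t),.0878] for t in a]);f=np.array([proj("side",p) for p in f]);print("flange bottom",c(f.min(0)),c(f.max(0)))
for o in ([.001,0,0],[0,.001,0]): print("px per mm",o,(proj("side",[*P,.04]+np.array(o))-proj("side",[*P,.04]))*6)
print([ (c(p)) for p in((342.6,173),(343.04,172.5))])
```

```text
pred tip centre [319.16978544 352.42820161] bottom [328.98509292 356.92657337] [309.35665018 347.96038164]
pred point on top face [318.14681711 375.27207951]
flange bottom [282.43609334 264.09529181] [362.32628943 298.61575687]
px per mm [0.001, 0, 0] [-1.98016614 -0.46985292]
px per mm [0, 0.001, 0] [-0.88422821  0.89300325]
[array([318.1, 380.5]), array([320.74, 377.5 ])]
```

```bash
python3 -m creep '{"jaw":[1,1,1,1,1,1,1,1,1,1],"xyz":[[-0.5,-0.8,0],[-0.4,-0.7,0],[0,0,3],[0,0,3],[0,0,2],[0,0,1],[0,0,1],[0,0,1],[0,0,1],[0,0,0]],"rot":[[0,0,0],[0,0,0],[0,0,0],[0,0,0],[0,0,0],[0,0,0],[0,0,0],[0,0,0],[0,0,0],[0,0,0]]}'
```

```text
t: 8.4
position: [0.48, -0.2677, 0.1569]
eef_rot: [[0.905, 0.425, 0.0], [0.425, -0.905, -0.0], [0.0, 0.0, -1.0]]
ft_force: [-0.6, 0.2, 0.5]
gripper_width: 0.024
```

```bash
python3 -m creep '{"jaw":[1,1,1,1,1,1,1,1,1,1],"xyz":[[0,0,0.5],[0,0,0.5],[0,0,0.5],[0,0,0.5],[0,0,0],[0,0,0],[0,0,0],[0,0,0],[0,0,0],[0,0,0]],"rot":[[0,0,0],[0,0,0],[0,0,0],[0,0,0],[0,0,0],[0,0,0],[0,0,0],[0,0,0],[0,0,0],[0,0,0]]}'
python3 - <<'E'
from h import *
im=r.snapshot("side"); cv2.imwrite("pics/side4.png",im[:,:,::-1])
s=r.read_state();print(s["position"],s["ft_force"],s["ft_torque"])
s=cv2.imread("pics/side4.png")[120:200,310:380]
cv2.imwrite("pics/z4.png",cv2.resize(s,None,fx=7,fy=7,interpolation=cv2.INTER_CUBIC))
E
```

```text
t: 9.4
position: [0.4802, -0.2679, 0.1559]
eef_rot: [[0.905, 0.425, 0.001], [0.425, -0.905, -0.001], [0.001, 0.002, -1.0]]
ft_force: [-2.2, 1.9, 8.9]
gripper_width: 0.0242
[ 0.4801962  -0.2679511   0.15595059] [-2.01086693  1.4532856   9.39669946] [ 0.34288438  0.39096441 -0.01098508]
```

View pics/z4.png

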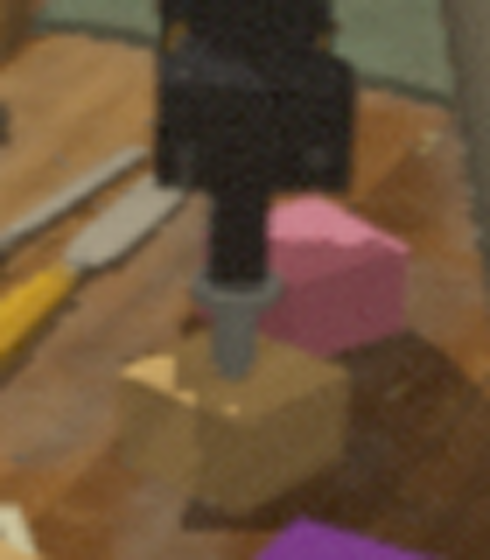

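```bash
python3 -m creep '{"jaw":[1,1,1,1,1,1,1,1,1,1],"xyz":[[0,0,-2],[-0.5,-1.2,0],[0,0,0],[0,0,1],[0,0,0.5],[0,0,0.5],[0,0,0.5],[0,0,0.5],[0,0,0],[0,0,0]],"rot":[[0,0,0],[0,0,0],[0,0,0],[0,0,0],[0,0,0],[0,0,0],[0,0,0],[0,0,0],[0,0,0],[0,0,0]]}'
```

```text
t: 10.45
position: [0.4794, -0.2671, 0.156]
eef_rot: [[0.905, 0.425, 0.002], [0.425, -0.905, -0.002], [0.001, 0.002, -1.0]]
ft_force: [-4.6, 3.0, 21.2]
gripper_width: 0.0237
```

Run:
```python
from h import *
im=r.snapshot("side"); cv2.imwrite("pics/side5.png",im[:,:,::-1])
s=r.read_state();print(s["position"],s["ft_force"],s["ft_torque"],s["eef_rot"])
f=lambda k:cv2.resize(cv2.imread(f"pics/side{k}.png")[145:205,315:370],None,fx=7,fy=7,interpolation=cv2.INTER_CUBIC)
a,b=f(0),f(5)
b=cv2.convertScaleAbs(b,alpha=1.5)
cv2.imwrite("pics/z5.png",np.hstack([a,b]))
```

```text
[ 0.47942282 -0.26712721  0.15599538] [-3.93498314  3.51003263 21.28959122] [0.66730208 0.8109443  0.00925887] [[ 0.90519748  0.42498648  0.00200615]
 [ 0.42498984 -0.90519646 -0.00173367]
 [ 0.00107918  0.00242191 -0.99999648]]
```

View pics/z5.png

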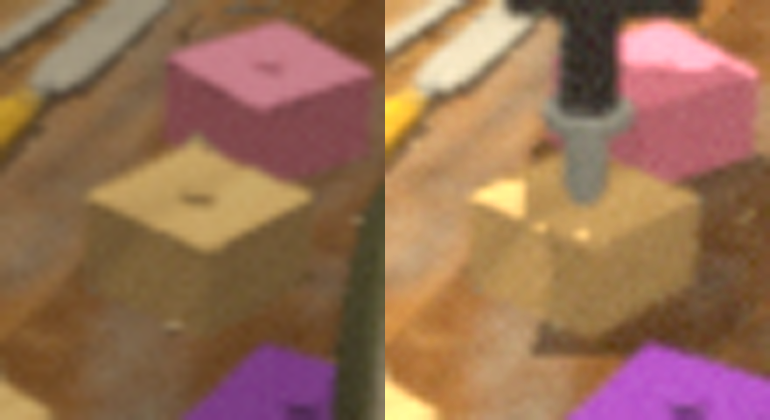

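```bash
python3 -m creep '{"jaw":[1,1,1,1,1,1,1,1,1,1],"xyz":[[0,0,-2],[0,0,-4],[0,0,-4],[0,0,-4],[0,0,-4],[0,0,-2],[0,0,0],[0,0,0],[0,0,0],[0,0,0]],"rot":[[0,0,0],[0,0,0],[0,0,0],[0,0,0],[0,0,0],[0,0,0],[0,0,0],[0,0,0],[0,0,0],[0,0,0]]}'
python3 - <<'E'
from h import *
ims=[r.snapshot("side").astype(float) for _ in range(4)]
P=np.mean([r.read_state()["position"]for _ in range(1)],0);print(P)
im=np.mean(ims,0).clip(0,255).astype(np.uint8)
cv2.imwrite("pics/side6.png",im[:,:,::-1])
f=lambda k:cv2.resize(cv2.imread(f"pics/side{k}.png")[145:200,315:370],None,fx=7,fy=7,interpolation=cv2.INTER_CUBIC)
cv2.imwrite("pics/z6.png",np.hstack([f(0),cv2.convertScaleAbs(f(6),alpha=1.6)]))
tz=P[2]-.1172
a=np.linspace(0,2*np.pi,73);c=lambda p:(np.array(p)-[315,145]+.5)*7-.5
q=np.array([proj("side",[P[0]+.0045*np.cos(t),P[1]+.0045*np.sin(t),tz]) for t in a])
print("tip",c(q.min(0)),c(q.max(0)),"axis on face",c(proj("side",[P[0],P[1],.04])))
E
```

```text
t: 11.5
position: [0.4789, -0.2668, 0.1736]
eef_rot: [[0.905, 0.425, -0.0], [0.425, -0.905, 0.0], [-0.0, -0.0, -1.0]]
ft_force: [0.0, -0.3, -1.5]
gripper_width: 0.0239
[ 0.47890461 -0.26682053  0.17366907]
tip [190.40054907 153.58761338] [213.40002328 164.04221992] axis on face [200.19500971 196.12838195]
```

View pics/z6.png

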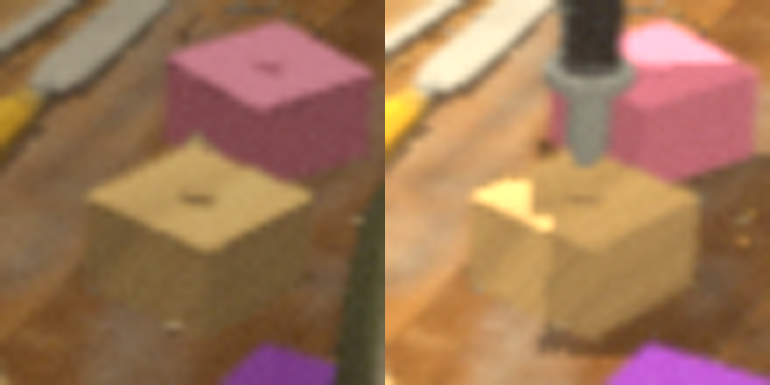

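```bash
python3 -m creep '{"jaw":[1,1,1,1,1,1,1,1,1,1],"xyz":[[0.8,1.9,2],[0,0,4],[0,0,4],[0,0,4],[0,0,2],[0,0,1],[0,0,0.5],[0,0,0.5],[0,0,0.5],[0,0,0]],"rot":[[0,0,0],[0,0,0],[0,0,0],[0,0,0],[0,0,0],[0,0,0],[0,0,0],[0,0,0],[0,0,0],[0,0,0]]}'
python3 - <<'E'
from h import *
im=cv2.imread("pics/side6.png").astype(float)
g=im.sum(2)[166:182,330:358].astype(int)
for i,row in enumerate(g): print(166+i,row)
E
```

```text
t: 12.7
position: [0.4807, -0.2687, 0.1555]
eef_rot: [[0.905, 0.425, 0.001], [0.425, -0.905, -0.001], [0.0, 0.002, -1.0]]
ft_force: [0.3, -2.3, 1.8]
gripper_width: 0.0238
166 [310 313 316 310 301 273 235 178 182 220 261 251 241 250 246 245 238 239
 238 239 236 248 257 259 254 253 257 260]
167 [307 304 300 291 281 279 251 228 243 263 294 280 249 247 245 249 259 260
 250 238 239 253 256 254 258 258 254 255]
168 [301 297 292 289 293 289 285 288 295 298 300 284 262 252 257 275 281 280
 267 253 252 256 261 257 256 256 260 256]
169 [292 286 291 290 296 294 301 299 300 296 291 295 288 289 287 284 280 284
 278 284 283 283 272 263 259 256 252 253]
170 [295 309 339 323 339 324 298 289 295 292 288 288 287 287 285 276 278 281
 287 301 300 306 301 287 277 260 244 219]
171 [382 423 449 447 445 398 305 284 288 288 282 280 284 282 278 281 287 293
 298 305 309 311 305 306 300 275 243 216]
172 [451 456 459 456 451 406 302 285 279 278 275 273 279 277 279 280 295 303
 305 309 309 304 303 301 301 291 288 276]
173 [441 447 448 448 441 398 295 274 271 275 264 256 242 251 255 272 290 306
 303 306 303 298 30
[... 274 characters left out ...]
267 283 328 380 411 426 398 312 296 300 300 305 300 303 300 303
 305 304 293 291 284 265 254 244 245 240]
177 [260 255 246 250 263 293 349 409 392 309 300 301 304 297 301 302 304 293
 292 291 281 265 253 248 240 236 245 236]
178 [256 254 249 251 260 271 286 291 271 271 284 290 296 303 302 305 294 286
 283 267 246 244 245 242 245 242 238 231]
179 [249 256 253 259 265 283 282 278 267 241 245 265 283 290 289 286 282 267
 251 242 249 244 243 245 237 236 237 229]
180 [254 252 256 267 275 276 280 278 265 240 237 242 252 263 273 268 262 243
 241 241 242 242 241 242 235 229 231 231]
181 [254 254 267 273 274 281 284 276 265 240 239 239 229 236 239 246 248 243
 238 240 239 240 236 237 233 231 236 241]
```

```bash
python3 -m creep '{"jaw":[1,1,1,1,1,1,1,1,1,1],"xyz":[[0,0,0.5],[0,0,0.5],[0,0,0],[0,0,0],[0.4,0,0],[0.4,0,0],[0,0,0],[0,0,0],[0,0,0],[0,0,0]],"rot":[[0,0,0],[0,0,0],[0,0,0],[0,0,0],[0,0,0],[0,0,0],[0,0,0],[0,0,0],[0,0,0],[0,0,0]]}'
```

```text
t: 13.7
position: [0.4811, -0.2685, 0.1546]
eef_rot: [[0.905, 0.425, 0.0], [0.425, -0.905, -0.002], [-0.001, 0.002, -1.0]]
ft_force: [-2.0, -6.4, 6.7]
gripper_width: 0.0238
```

```bash
python3 -m creep '{"jaw":[1,1,1,1,1,1,1,1,1,1],"xyz":[[-0.4,0.5,0],[-0.4,0.5,0],[0,0,0],[0,0,0.5],[0,0,0.5],[0,0,0.5],[0,0,0],[0,0,0],[0,0,0],[0,0,0]],"rot":[[0,0,0],[0,0,0],[0,0,0],[0,0,0],[0,0,0],[0,0,0],[0,0,0],[0,0,0],[0,0,0],[0,0,0]]}'
```

```text
t: 14.7
position: [0.481, -0.2695, 0.1533]
eef_rot: [[0.905, 0.425, 0.001], [0.425, -0.905, -0.001], [-0.0, 0.001, -1.0]]
ft_force: [-1.3, -4.3, 8.4]
gripper_width: 0.0242
```

```bash
python3 -m creep '{"jaw":[1,1,1,1,1,1,1,1,1,1],"xyz":[[-0.4,0.6,0],[0,0,0.5],[0,0,0.5],[0,0,0],[0,0,0],[0,0,0],[0,0,0],[0,0,0],[0,0,0],[0,0,0]],"rot":[[0,0,0],[0,0,0],[0,0,0],[0,0,0],[0,0,0],[0,0,0],[0,0,0],[0,0,0],[0,0,0],[0,0,0]]}'
python3 - <<'E'
from h import *
im=r.snapshot("side"); cv2.imwrite("pics/side7.png",im[:,:,::-1])
s=r.read_state();print(s["position"],s["ft_force"])
cv2.imwrite("pics/z7.png",cv2.convertScaleAbs(cv2.resize(cv2.imread("pics/side7.png")[120:200,310:380],None,fx=7,fy=7,interpolation=cv2.INTER_CUBIC),alpha=1.5))
E
```

```text
t: 15.7
position: [0.4809, -0.27, 0.1528]
eef_rot: [[0.905, 0.425, 0.001], [0.425, -0.905, -0.001], [0.0, 0.001, -1.0]]
ft_force: [-2.6, -1.0, 13.9]
gripper_width: 0.024
[ 0.48091812 -0.27000201  0.1527791 ] [-3.07629283 -2.32672393 13.06029329]
```

View pics/z7.png

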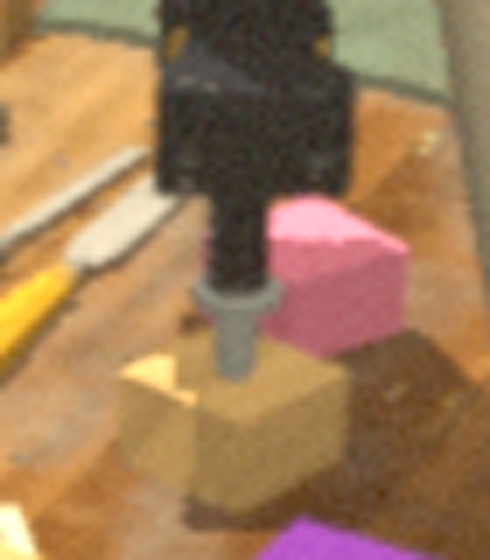

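The nose is seated in the small hole. The tip is at about 36 mm and 15 N of push does not move it further. Next I'll lift and go to the large-hole block.

```bash
python3 -m creep '{"jaw":[1,1,1,1,1,1,1,1,1,1],"xyz":[[0,0,-2],[0,0,-5],[0,0,-8],[0,0,-8],[0,0,-4],[0,0,0],[7,-12,0],[14,-24,0],[18,-30,0],[18,-30,0]],"rot":[[0,0,0],[0,0,0],[0,0,0],[0,0,0],[0,0,0],[0,0,0],[0,0,0],[0,0,0],[0,0,0],[0,0,0]]}'
python3 -m creep '{"jaw":[1,1,1,1,1,1,1,1,1,1],"xyz":[[18,-30,0],[14,-24,0],[7,-12,0],[2.5,-4.2,0],[0,0,4],[0,0,6],[0,0,0],[0,0,0],[0,0,0],[0,0,0]],"rot":[[0,0,0],[0,0,0],[0,0,0],[0,0,0],[0,0,0],[0,0,0],[0,0,0],[0,0,0],[0,0,0],[0,0,0]]}'
python3 - <<'E'
from h import *
im=r.snapshot("side"); cv2.imwrite("pics/side8.png",im[:,:,::-1])
s=r.read_state();P=s["position"];print(P,s["ft_force"])
c=lambda p:(np.array(p)-[270,150]+.5)*7-.5
a=np.linspace(0,2*np.pi,73);q=np.array([proj("side",[P[0]+.0045*np.cos(t),P[1]+.0045*np.sin(t),P[2]-.1172]) for t in a])
print("tip",c(q.min(0)),c(q.max(0)),"axis on face",c(proj("side",[P[0],P[1],.04])),"hole0",c((303.82,204.01)),c((304.12,203.32)))
f=lambda k:cv2.resize(cv2.imread(f"pics/side{k}.png")[150:235,270:325],None,fx=7,fy=7,interpolation=cv2.INTER_CUBIC)
cv2.imwrite("pics/z8.png",np.hstack([f(0),cv2.convertScaleAbs(f(8),alpha=1.5)]))
E
```

```text
t: 16.75
position: [0.4912, -0.1566, 0.1783]
eef_rot: [[0.905, 0.424, -0.001], [0.424, -0.905, 0.001], [-0.0, -0.001, -1.0]]
ft_force: [0.7, 0.9, -1.5]
gripper_width: 0.024
t: 17.75
position: [0.4994, -0.0778, 0.1689]
eef_rot: [[0.905, 0.425, 0.0], [0.425, -0.905, -0.0], [0.0, 0.0, -1.0]]
ft_force: [0.1, -0.1, -1.8]
gripper_width: 0.0236
[ 0.499376   -0.07768366  0.16886928] [-0.27109272 -0.22481681 -1.81059818]
tip [226.25093312 337.69253098] [252.33902093 351.27613117] axis on face [239.6777839  373.14063106] hole0 [239.74 381.07] [241.84 376.24]
```

View pics/z8.png

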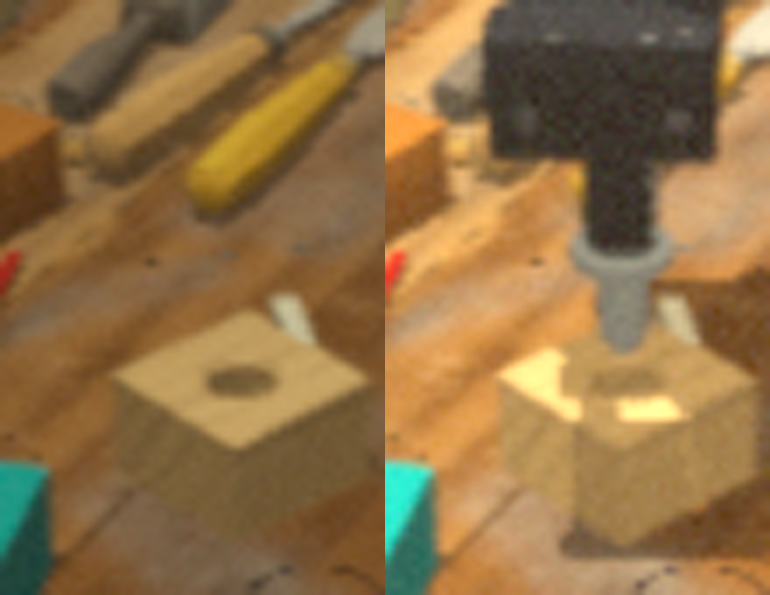

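```bash
python3 -m creep '{"jaw":[1,1,1,1,1,1,1,1,1,1],"xyz":[[0,0,4],[0,0,4],[0,0,3],[0,0,3],[0,0,3],[0,0,3],[0,0,3],[0,0,3],[0,0,0],[0,0,0]],"rot":[[0,0,0],[0,0,0],[0,0,0],[0,0,0],[0,0,0],[0,0,0],[0,0,0],[0,0,0],[0,0,0],[0,0,0]]}'
```

```text
t: 18.8
position: [0.4993, -0.0775, 0.1427]
eef_rot: [[0.905, 0.425, -0.0], [0.425, -0.905, 0.0], [-0.0, -0.0, -1.0]]
ft_force: [-0.1, 0.9, -1.5]
gripper_width: 0.0237
```

Tip at about 25 mm with no contact force, so it is inside the large hole. I'll carry on down to the flange.

```bash
python3 -m creep '{"jaw":[1,1,1,1,1,1,1,1,1,1],"xyz":[[0,0,4],[0,0,4],[0,0,4],[0,0,3],[0,0,2],[0,0,1],[0,0,1],[0,0,1],[0,0,0.5],[0,0,0]],"rot":[[0,0,0],[0,0,0],[0,0,0],[0,0,0],[0,0,0],[0,0,0],[0,0,0],[0,0,0],[0,0,0],[0,0,0]]}'
```

```text
t: 19.8
position: [0.4993, -0.0775, 0.1222]
eef_rot: [[0.905, 0.425, -0.0], [0.425, -0.905, 0.0], [-0.0, -0.0, -1.0]]
ft_force: [-0.4, -0.6, -1.1]
gripper_width: 0.024
```

```bash
python3 -m creep '{"jaw":[1,1,1,1,1,1,1,1,1,1],"xyz":[[0,0,0.5],[0,0,0.5],[0,0,0.4],[0,0,0],[0,0,0],[0,0,0],[0,0,0],[0,0,0],[0,0,0],[0,0,0]],"rot":[[0,0,0],[0,0,0],[0,0,0],[0,0,0],[0,0,0],[0,0,0],[0,0,0],[0,0,0],[0,0,0],[0,0,0]]}'
```

```text
t: 20.8
position: [0.4994, -0.0775, 0.1211]
eef_rot: [[0.905, 0.425, 0.0], [0.425, -0.905, -0.0], [0.0, 0.0, -1.0]]
ft_force: [-2.8, -0.4, 6.2]
gripper_width: 0.0238
```

The flange is on the block with about 8 N. Release and retreat.

```bash
python3 -m creep '{"jaw":[0.3,0,-0.3,-0.6,-1,-1,-1,-1,-1,-1],"xyz":[[0,0,0],[0,0,0],[0,0,0],[0,0,0],[0,0,0],[0,0,0],[0,0,0],[0,0,0],[0,0,0],[0,0,0]],"rot":[[0,0,0],[0,0,0],[0,0,0],[0,0,0],[0,0,0],[0,0,0],[0,0,0],[0,0,0],[0,0,0],[0,0,0]]}'
python3 -m creep '{"jaw":[-1,-1,-1,-1,-1,-1,-1,-1,-1,-1],"xyz":[[0,0,0],[0,0,0],[0,0,-4],[0,0,-10],[0,0,-20],[0,0,-20],[0,0,-20],[0,0,-20],[0,0,-20],[0,0,-10]],"rot":[[0,0,0],[0,0,0],[0,0,0],[0,0,0],[0,0,0],[0,0,0],[0,0,0],[0,0,0],[0,0,0],[0,0,0]]}'
python3 -m creep '{"jaw":[-1,-1,-1,-1,-1,-1,-1,-1,-1,-1],"xyz":[[-5,10,0],[-15,25,0],[-20,34,0],[-20,34,0],[-20,34,0],[-20,34,0],[-20,34,0],[-15,25,0],[-5,10,0],[0,0,0]],"rot":[[0,0,0],[0,0,0],[0,0,0],[0,0,0],[0,0,0],[0,0,0],[0,0,0],[0,0,0],[0,0,0],[0,0,0]]}'
python3 - <<'E'
from h import *
for n in("side","top"):
    im=r.snapshot(n); cv2.imwrite(f"pics/{n}9.png",im[:,:,::-1])
a=cv2.resize(cv2.imread("pics/side9.png")[130:260,260:390],(400,400),interpolation=cv2.INTER_CUBIC)
b=cv2.resize(cv2.imread("pics/top9.png")[140:240,280:380],(400,400),interpolation=cv2.INTER_CUBIC)
cv2.imwrite("pics/z9.png",np.hstack([a,b]))
c=lambda p:(np.array(p)-[260,130]+.5)*400/130
for z in(.04,.046,.102): print(z,c(proj("side",[.4994,-.0775,z])),(proj("top",[.4994,-.0775,z])-[280,140]+.5)*4)
E
```

```text
t: 21.8
position: [0.4993, -0.0775, 0.1208]
eef_rot: [[0.905, 0.425, 0.0], [0.425, -0.905, -0.0], [0.0, 0.0, -1.0]]
ft_force: [0.6, -0.4, -0.6]
gripper_width: 0.0881
t: 22.8
position: [0.4996, -0.0776, 0.2471]
eef_rot: [[0.905, 0.425, 0.003], [0.425, -0.905, -0.001], [0.002, 0.002, -1.0]]
ft_force: [0.6, 0.0, 0.5]
gripper_width: 0.0882
t: 23.8
position: [0.474, -0.3552, 0.2438]
eef_rot: [[0.906, 0.423, -0.001], [0.423, -0.906, 0.001], [-0.0, -0.001, -1.0]]
ft_force: [0.1, 0.8, 0.0]
gripper_width: 0.0881
0.04 [136.20357034 225.87772799] [146.94411372 190.97251556]
0.046 [136.11748366 219.41461213] [146.77263508 190.09577831]
0.102 [135.28611314 156.99794547] [145.04583989 181.26700733]
```

View pics/z9.png

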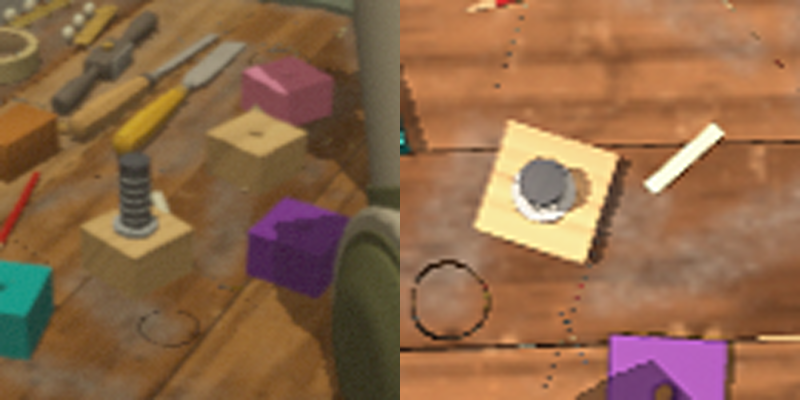

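View pics/top9.png

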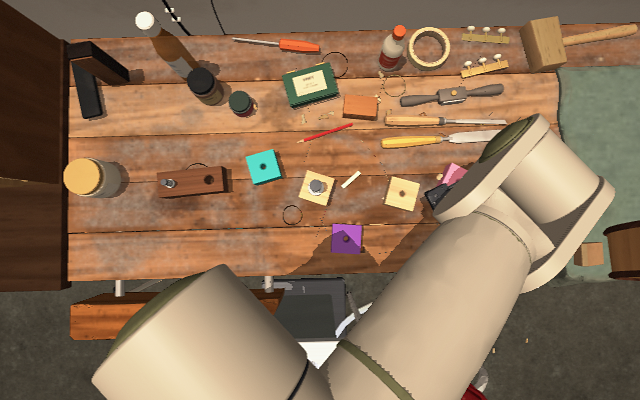

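The top view shows the gauge upright at (317,187), flange flat on the large-hole block. The small-hole block is still at (403,194), and the arm is clear of everything. Handing in.

```bash
python3 -c "
from bench import r
print(r.sign_off())"
```

```text
the job is handed in; nothing more can be done
None
```

The job is done in the order asked and handed in, about 24 s into the 43 s allowed. The handing-in call gives no verdict.

- **Small hole:** The gauge's nose seated with its tip about 36 mm above the bench and would not go further under about 15 N. The first two tries landed about 2–3 mm off centre, with up to about 23 N on the block's top. After that I shifted the gauge, guided by the side forces, until the nose dropped in.
- **Large hole:** The gauge went in without touching the sides until its flange met the block, at about 8 N with the tip about 4 mm up. I then released it.
- **Last checks:** The final pictures show the gauge standing upright in the large-hole block with its flange flat on top. Both blocks look where they were, though I judged that by eye and did not re-measure them. The gripper is open and clear, and the look-alikes were not touched.
- **Disagreement:** The two cameras differed by up to about 3–6 mm on positions. For the side camera this was mostly along its line of sight. I settled it with the contact forces and the measured seat in the small hole.

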